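# Refill the walnut canister with the scoop

## Robot

A 6-joint arm with a two-finger parallel gripper is mounted at the origin on the work surface. World frame = base frame: x ahead of the robot, y to its left, z up, the work surface at z = 0. Lengths are in m, angles in rad, forces in N, time in s.
With the tool pointing down it reaches from about 0.35 to 1 m from the base axis. Payload 7.1 kg.
Tool frame: the origin (TCP) lies between the finger pads; the fingertips stand 22 mm ahead of it and the grasp point (between the pads) lies 3 mm ahead of it; z points along the fingers, y is the line along which they close (so a half turn about z gives the same grasp; the last joint's range is limited). The gripper opens to 85 mm and grips with 20 to 120 N. Pads are 22 mm wide; open, the fingers measure 114 mm over their backs; the gripper's body (76 mm by 85 mm) begins 54 mm behind the grasp point. The pads swing forward as they close: fully open they stand 13 mm farther back than shut.
Start: joints at [1.168, 0.423, 1.63, -0, 1.089, -0.019], TCP at [0.234, 0.58, 0.253] pointing down, gripper open.
Joint ranges: [-3, 3], [-0.9, 2.11], [0.09, 2.58], [-1.31, 4.45], [0.11, 2.69], [-2.54, 2.54]. Speed limits (rad/s): [2.39, 2.39, 3.01, 3.14, 3.14, 3.14].

## Interface

Orientations are given as a rotation vector (axis times angle).
In Python, from rig import manip gives the robot as it stands. The module is installed in compiled form; this text tells all that it offers. Calls block until the motion is done:
- manip.move_to(position, orientation): joint-space move of the TCP to a pose.
- manip.servo_line(position, orientation=None, rate=0.15): straight line of the TCP; orientation=None keeps the orientation; rate is the mean speed in m/s.
- manip.set_joints(angles): joint-space move.
- manip.command_gripper(opening, f_grip=None): finger opening in m; f_grip is the grip in N (None keeps the last); returns when the fingers have stopped.
- manip.hold(seconds).
- manip.solve_ik(position, orientation): joint angles nearest the present ones, or None.
- manip.camera(name): name is "scene" or "side" or "wrist"; returns a dict with "image" (384x512x3 uint8, red, green, blue), "fx", "fy", "cx", "cy" (pixels), "cam_to_world" (4x4, takes a point from camera to world coordinates); the wrist camera has in their place "mount" (4x4, takes a point from camera to tool coordinates, whose origin is the TCP and whose axes are the flange's). Camera axes: x right, y down, z forward; pixel columns grow to the right and rows downward; lengths in m; the calibration is good to about 2 mm. A picture is of the moment at which its call begins: read the wrist's pose just before it. There is no depth.
A pose or a line that the arm cannot do raises manip.IKError and nothing moves.
- manip.sign_off(): hands the job in; it is judged then, once.
Readings, each from a call of its own:
- manip.get_time(): time.
- manip.get_joint_positions(): joint angles.
- manip.get_joint_vel(): joint speeds.
- manip.get_tau(): joint torques, N m.
- manip.get_position(): TCP position.
- manip.get_ee_rot(): TCP orientation.
- manip.get_contact_force(): force on the tool from outside, world axes, zero at the start.
- manip.get_torque(): the same for the moment, N m.
- manip.get_width(): finger opening in m.
- manip.get_grip_force(): force on a finger pad.
Only numpy, scipy, OpenCV 4.12 (cv2) and the standard library are available. Lean on these libraries where they do the work, as an engineer would, in place of code of your own. Each camera call takes 0.05 s, during which the arm holds its last target. There are 200 camera calls.

## Task

Swing the canister's hinged lid wide open, then use the scoop to move every walnut from the sloping wooden tray into the canister; keep the fingers off the nuts themselves. Afterwards stand the scoop upright in the middle of the lazy Susan where it came from, let go of it, and swing the lid fully shut. Leave the sippy cup, the mug and the funnel alone.

Things in the scene. Friction and masses are not known exactly. Their poses are not given: they have to be found in the camera images.
- tray: Fixed light-wood tray holding the walnuts, 255 mm long (x), 98 mm wide (y), 88 mm inside. Origin on the counter under its centre. Its floor (5 mm thick) falls 1.5 degrees towards its +x end, where the nuts lie; its -x end is open so that the scoop can slide in along the floor. Side walls 45 mm, +x end wall 50 mm high, square to the floor; the floor's high end is 15 mm above the counter.
- tray_low (a point): Point on the tray's floor at its low end, in the middle of the foot of the end wall; axes as the tray body's (level). From here the floor runs 250 mm towards the tray's -x, rising 1.5 degrees.
- canister: Fixed square aluminium canister, open-topped box 150 x 150 mm, 90 mm high, 5 mm walls and floor, with a hinged wooden lid. Origin under its centre on the counter; the hinge runs along y at the top of its +x wall (the side away from the robot).
- lid (a joint): Angle of the canister's lid in rad: 0 fully shut, about 1.57 upright, 1.9 the stop. The hinge is stiff, so the lid stays where it is left.
- lid_hinge (a point): Point in the middle of the lid's hinge axis; axes of the lid: at joint 0 they are the canister's, the lid plate (150 x 150 x 8 mm) extends from here to -x, its underside at z = 0. It turns about its y.
- lid_fin (a point): Grip point in the lid's lever, a black upright fin 24 (x) x 18 (y) x 43 mm high at the lid's free end. In the lid's frame the point lies 136 mm from the hinge towards -x and 36 mm above the lid's underside (the fin stands from 8 to 51 mm above it). Pinch it across its 18 mm (y) from above and follow the arc; axes of the lid.
- turntable: Lazy Susan of white plastic: its disc has a radius of 95 mm, and its top is 26 mm above the counter. Origin on the counter under its centre; the base is fixed, the disc turns stiffly.
- scoop: Loose steel scoop like a small dustpan, 140 g. Origin: centre of the pan's underside; +x to the open nose, z up. Pan floor 72 (x) x 80 (y) x 2.5 mm, nose edge at x = 36 mm, back wall at x = -36 mm, 36 mm high; sides 32 mm high from the back to x = 26 mm, 75 mm apart inside. Teak handle 22 (y) x 18 mm, leaning back 39 degrees, from (-33, 0, 30) to (-86, 0, 96) mm. It stands on its pan.
- scoop_grip (a point): Point in the upper half of the scoop's handle at (-67, 0, 72) mm of the scoop's frame: pinch it here across y; axes of the scoop.
- nut0: A hard brown walnut, a ball 30 mm in diameter, 16 g; origin at its centre. It does not roll off by itself. May be absent.
- nut1: A hard brown walnut, a ball 30 mm in diameter, 16 g; origin at its centre. It does not roll off by itself. May be absent.
- nut2: A hard brown walnut, a ball 30 mm in diameter, 16 g; origin at its centre. It does not roll off by itself. May be absent.
- nut3: A hard brown walnut, a ball 30 mm in diameter, 16 g; origin at its centre. It does not roll off by itself. May be absent.
- nut4: A hard brown walnut, a ball 30 mm in diameter, 16 g; origin at its centre. It does not roll off by itself. May be absent.
- nut5: A hard brown walnut, a ball 30 mm in diameter, 16 g; origin at its centre. It does not roll off by itself. May be absent.
- nut6: A hard brown walnut, a ball 30 mm in diameter, 16 g; origin at its centre. It does not roll off by itself. May be absent.
- nut7: A hard brown walnut, a ball 30 mm in diameter, 16 g; origin at its centre. It does not roll off by itself. May be absent.
- sippy_cup: Bystander: coral sippy cup, 72 mm across (130 mm over its handles), 110 mm high; origin under its centre.
- mug: Bystander: stainless steel mug, 80 mm across, 90 mm high; origin under its centre.
- funnel: Bystander: blue plastic funnel standing mouth down, 110 mm across, 105 mm high; origin under its centre.
There are look-alikes about, which are no part of the job. What is shaped like the scoop but green, turquoise or yellow is not meant.

How it is judged:
On the way, in this order (a step that is already met when the one before it is completed fails the run):
1. the lid stands wide open (value of joint lid above 1.35 rad), for 0.2 s.
2. every walnut is in the canister (x of nut0 in the frame of canister between -0.07 and 0.07 m and y of nut0 in the frame of canister between -0.07 and 0.07 m and z of nut0 in the frame of canister between 0 and 0.085 m and x of nut1 in the frame of canister between -0.07 and 0.07 m and y of nut1 in the frame of canister between -0.07 and 0.07 m and z of nut1 in the frame of canister between 0 and 0.085 m and x of nut2 in the frame of canister between -0.07 and 0.07 m and y of nut2 in the frame of canister between -0.07 and 0.07 m and z of nut2 in the frame of canister between 0 and 0.085 m and x of nut3 in the frame of canister between -0.07 and 0.07 m and y of nut3 in the frame of canister between -0.07 and 0.07 m and z of nut3 in the frame of canister between 0 and 0.085 m and x of nut4 in the frame of canister between -0.07 and 0.07 m and y of nut4 in the frame of canister between -0.07 and 0.07 m and z of nut4 in the frame of canister between 0 and 0.085 m and x of nut5 in the frame of canister between -0.07 and 0.07 m and y of nut5 in the frame of canister between -0.07 and 0.07 m and z of nut5 in the frame of canister between 0 and 0.085 m and x of nut6 in the frame of canister between -0.07 and 0.07 m and y of nut6 in the frame of canister between -0.07 and 0.07 m and z of nut6 in the frame of canister between 0 and 0.085 m and x of nut7 in the frame of canister between -0.07 and 0.07 m and y of nut7 in the frame of canister between -0.07 and 0.07 m and z of nut7 in the frame of canister between 0 and 0.085 m), for 0.3 s.
At the end, for the whole second after the job is handed in: Every walnut is inside the canister, the lid is shut (within 0.05 rad), and the scoop stands upright (within 0.1 rad), at rest and released, on the lazy Susan with the centre of its pan within 50 mm of the turntable's centre (all of step 2 and value of joint lid below 0.05 rad and horizontal distance between scoop and turntable below 0.05 m and angle between scoop's own z axis and vertical below 0.1 rad and z of scoop in the frame of turntable between 0.02 and 0.032 m and linear speed of scoop below 0.02 m/s); the robot touches nothing.
It fails at once if the fingers touch a walnut (contact force between the fingers and nut0 above 0.5 N or contact force between the fingers and nut1 above 0.5 N or contact force between the fingers and nut2 above 0.5 N or contact force between the fingers and nut3 above 0.5 N or contact force between the fingers and nut4 above 0.5 N or contact force between the fingers and nut5 above 0.5 N or contact force between the fingers and nut6 above 0.5 N or contact force between the fingers and nut7 above 0.5 N).
It fails at once if a bystander is moved or knocked over (distance of any of sippy_cup, mug, funnel from where it was at the start of the episode above 0.04 m or angle between any of sippy_cup, mug, funnel's own z axis and vertical above 0.5 rad).
Of nut0, nut1, nut2, nut3, nut4, nut5, nut6, nut7 only 6 to 8 are there at a start; the rules pass over those that are not, and their reading is None.
At some moment in a run one of scoop may be knocked a few centimetres aside while the robot is not near it.
It also fails if it takes over 210 s, if anything falls off the work surface, if the arm or the gripper's body presses on something with over 40 N, if the wrist force passes 120 N, or if a joint passes its speed limit or range.

## Working session

There is one attempt and no reset: what is moved stays moved. The work goes in short steps, each a Python script; the robot and the scene stay as the last script left them, time stands still between calls to the robot, and variables do not carry over. Pictures are saved under pics/ and viewed, at most 16 in all, crops included, and the job is handed in when it is done.

```bash
mkdir -p pics; ls
python3 - <<'E'
from rig import manip
import cv2,numpy as np
for n in ("scene","side"):
    c=manip.camera(n); cv2.imwrite(f"pics/{n}0.png",cv2.resize(c["image"][:,:,::-1],(800,600),interpolation=cv2.INTER_CUBIC))
    print(n,c["fx"],c["fy"],c["cx"],c["cy"],np.round(c["cam_to_world"],4).tolist())
    np.save(f"{n}.npy",c["cam_to_world"])
c=manip.camera("wrist");print(c["fx"],c["cx"],c["cy"],np.round(c["mount"],4).tolist())
print(manip.get_time(),manip.get_position(),manip.get_ee_rot(),manip.get_width())
E
```

```text
pics
scene 441.8891888004895 441.8891888004895 253.61821450134912 192.1679067973693 [[0.387, 0.7601, -0.5219, 1.1888], [0.9221, -0.317, 0.2221, -0.2751], [0.0034, -0.5672, -0.8236, 1.1222], [0.0, 0.0, 0.0, 1.0]]
side 358.5724742408758 358.5724742408758 253.52081445005408 187.57547644878036 [[0.7662, -0.3226, 0.5558, -0.1051], [-0.6426, -0.3789, 0.666, -0.8129], [-0.0043, -0.8674, -0.4976, 0.6939], [0.0, 0.0, 0.0, 1.0]]
277.80723672030325 255.00185125720392 191.1828367286324 [[-0.0001, -0.9617, -0.2739, 0.0697], [1.0, -0.0002, 0.0001, 0.0004], [-0.0002, -0.2739, 0.9617, -0.1218], [0.0, 0.0, 0.0, 1.0]]
0.15 [0.23384838 0.57917254 0.25270131] [-5.99098091e-01 -3.08366185e+00  1.91784247e-03] 0.08547913368063227
```

View pics/scene0.png

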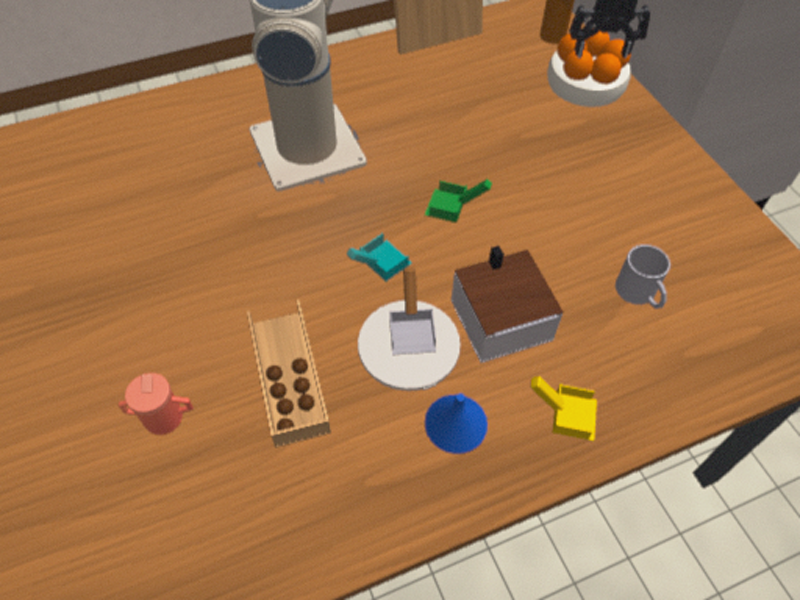

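View pics/side0.png

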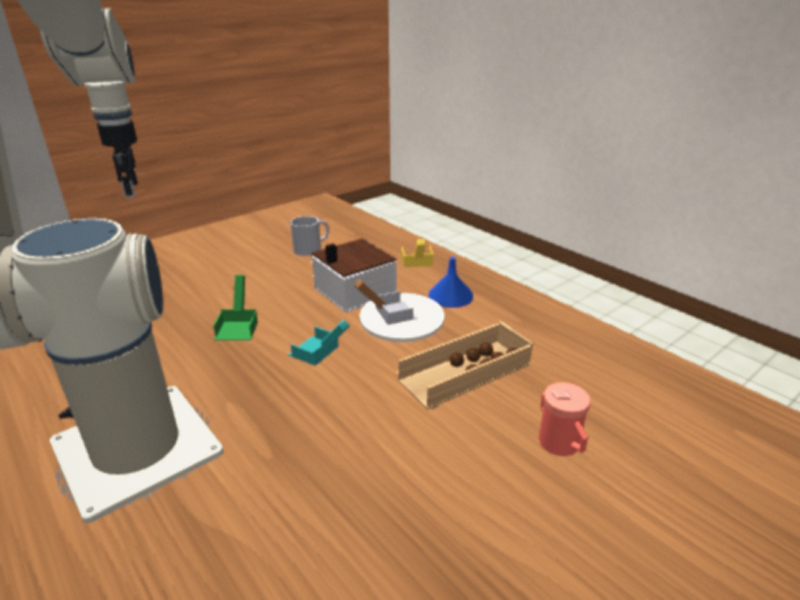

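The scene image shows the tray at (290,375) with about 7 nuts. The scoop is on the Susan at (412,330) and the canister at (505,305), its fin at (496,257). The sippy cup is at (155,405), the funnel at (457,422) and the mug at (645,275). I'll enlarge it for measurements.

Run:
```python
from rig import manip
import cv2,numpy as np
im=manip.camera("scene")["image"][:,:,::-1]
cv2.imwrite("pics/c1.png",cv2.resize(im[155:290,150:370],None,fx=3.6,fy=3.6,interpolation=cv2.INTER_CUBIC))
```

```text
(no output)
```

View pics/c1.png

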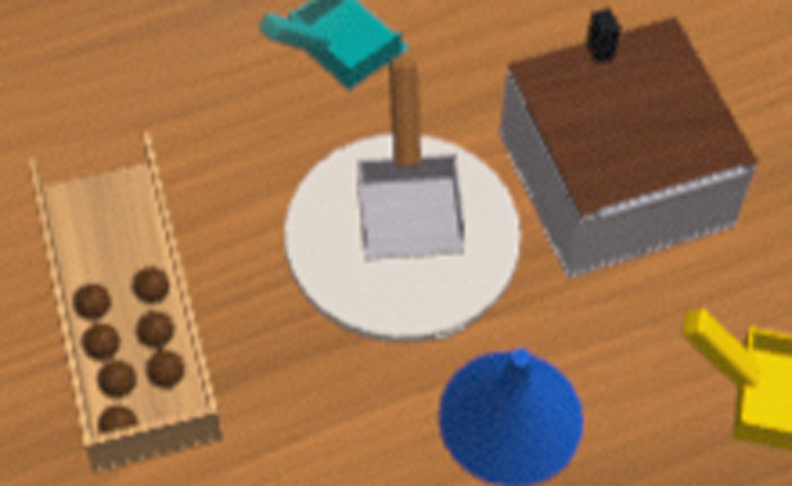

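The crop confirms 7 nuts. Lid corners are (510,68), (676,18), (756,160), (583,215). The tray's end wall top runs (85,442)–(217,415), and the disc centre is about (402,235). The scoop's nose corners are (366,258) and (464,253).

```bash
cat > h.py <<'E'
from rig import manip
import numpy as np, cv2
from scipy.spatial.transform import Rotation as R
def ray(px,T,f,cx,cy,z):
    d=T[:3,:3]@np.array([(px[0]-cx)/f,(px[1]-cy)/f,1]); o=T[:3,3]
    return o+d*(z-o[2])/d[2]
S=(np.load("scene.npy"),441.889,253.618,192.168)
def sc(u,v,z): return ray((u/3.6+150,v/3.6+155),*S,z)
def wristpose():
    p,r=manip.get_position(),manip.get_ee_rot()
    T=np.eye(4);T[:3,:3]=R.from_rotvec(r).as_matrix();T[:3,3]=p
    return T
E
python3 - <<'E'
from h import *
P=lambda n,pts,z:print(n,[np.round(sc(*p,z),3)[:2].tolist() for p in pts])
P("lid",[(510,68),(676,18),(756,160),(583,215)],.098)
P("fin top",[(606,12)],.141)
P("traylow",[(85,442),(217,415)],.058)
P("trayhi",[(33,160),(149,135)],.060)
P("trayhifloor",[(45,190),(155,165)],.015)
P("disc",[(402,235),(285,235),(520,235),(402,133),(402,337)],.026)
P("nose",[(366,258),(464,253)],.028);P("back",[(358,158),(457,155)],.062)
P("hend",[(403,58)],.122)
P("nuts",[(92,300),(152,285),(100,342),(155,330),(117,378),(165,370),(117,420)],.026)
s=lambda u,v:((u-400)/1,)
def S0(u,v,z): return np.round(ray((u*.64,v*.64),*S,z),3)[:2]
print("sippy",S0(150,390,.11),"funneltip",S0(458,398,.105),"mug",S0(650,262,.09),"teal",S0(385,258,.02),"green",S0(445,205,.02),"green h",S0(490,184,.1),"teal h",S0(352,254,.1))
E
```

```text
lid [[0.523, 0.128], [0.529, 0.276], [0.677, 0.265], [0.67, 0.119]]
fin top [[0.53, 0.205]]
traylow [[0.682, -0.282], [0.699, -0.188]]
trayhi [[0.434, -0.25], [0.447, -0.157]]
trayhifloor [[0.435, -0.248], [0.446, -0.156]]
disc [[0.594, 0.004], [0.558, -0.083], [0.63, 0.091], [0.503, 0.043], [0.678, -0.032]]
nose [[0.603, -0.031], [0.629, 0.042]]
back [[0.534, -0.009], [0.562, 0.065]]
hend [[0.497, 0.045]]
nuts [[0.555, -0.243], [0.56, -0.195], [0.592, -0.248], [0.599, -0.206], [0.626, -0.245], [0.634, -0.209], [0.659, -0.255]]
sippy [ 0.557 -0.442] funneltip [0.761 0.017] mug [0.638 0.48 ] teal [0.386 0.041] green [0.302 0.214] green h [0.35  0.288] teal h [ 0.411 -0.035]
```

```bash
cat >> h.py <<'E'
def down(yaw,tilt=0.0):
    """tool z down, tool x toward -x of an object with this yaw; tilt>0: fingers point forward-down"""
    return (R.from_euler('z',yaw)*R.from_euler('y',-tilt)*R.from_rotvec([0,np.pi,0]))
def snap(name,crop=None,size=(800,600)):
    T=wristpose();c=manip.camera("wrist");W=T@c["mount"];np.save(name+".npy",W)
    im=c["image"][:,:,::-1]
    if crop: im=im[crop[1]:crop[3],crop[0]:crop[2]]
    cv2.imwrite(f"pics/{name}.png",cv2.resize(im,size,interpolation=cv2.INTER_CUBIC))
def wr(name,u,v,z,s=512/800,o=(0,0)):
    return ray((u*s+o[0],v*s+o[1]),np.load(name+".npy"),277.807,255.002,191.183,z)
E
python3 - <<'E'
from h import *
manip.move_to([.5,.03,.42],down(0).as_rotvec())
print(manip.get_position(),manip.get_joint_positions())
snap("w1")
for n,p,y,t in [("scoop",(.519,.04,.2),-.34,.44),("scooplow",(.519,.04,.1),-.34,.44),("traystart",(.3,-.19,.1),-.13,.44),("trayend",(.58,-.22,.1),-.13,.44),("trayendup",(.58,-.22,.12),-.13,.87)]+[(f"dump{t}",(.60,.2,.25),-.05,t) for t in (0,-.3,-.6,-.8)]:
    print(n,manip.solve_ik(p,down(y,t).as_rotvec()) is not None)
E
```

```text
[0.49998954 0.03054781 0.41975489] [ 3.71651377e-02  7.49110418e-02  1.70214705e+00  1.78716733e-04
  1.36494031e+00 -1.53435314e+00]
scoop True
scooplow True
traystart True
trayend True
trayendup True
dump0 True
dump-0.3 True
dump-0.6 True
dump-0.8 True
```

View pics/w1.png

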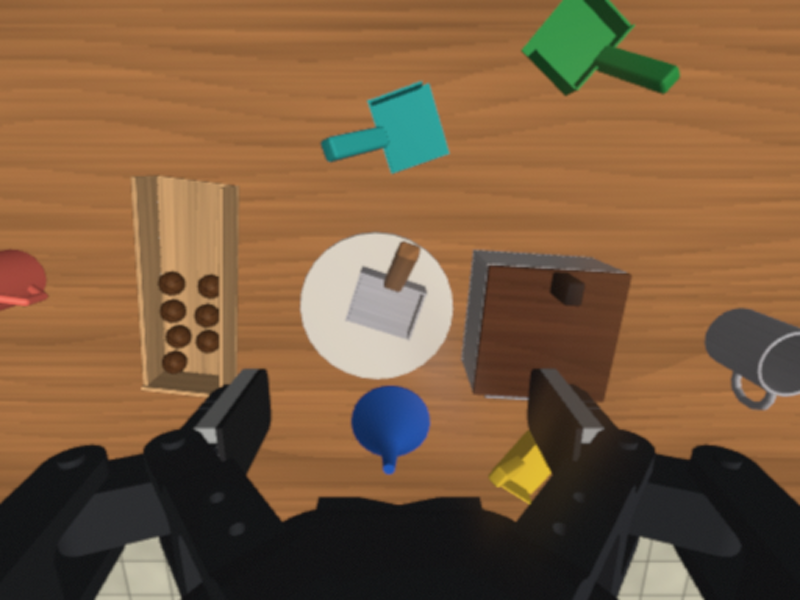

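The wrist view (robot side up) shows the lid corners at (487,265), (630,274), (605,401), (474,395). The disc spans columns 300–453 and rows 233–379. The scoop's nose corners are (346,320) and (408,338), its back-wall tops (362,268) and (426,290). Tray rim corners are (133,178), (237,184) and (143,390), and there are 7 nuts.

Run:
```python
from h import *
P=lambda n,pts,z:print(n,[np.round(wr("w1",*p,z),3)[:2].tolist() for p in pts])
P("lid",[(487,265),(630,274),(605,401),(474,395)],.098)
P("fin top",[(574,289)],.141)
P("tray",[(133,178),(237,184),(143,390)],.059)
P("trayfloor",[(160,178),(222,184)],.015)
P("disc",[(377,306),(300,306),(453,306),(377,233),(377,379)],.026)
P("nose",[(346,320),(408,338)],.028);P("back",[(362,268),(426,290)],.062);P("hend",[(408,246)],.122)
P("nuts",[(171,283),(208,286),(173,311),(207,316),(179,337),(207,342),(175,362)],.026)
```

```text
lid [[0.52, 0.123], [0.53, 0.273], [0.678, 0.266], [0.67, 0.117]]
fin top [[0.535, 0.199]]
tray [[0.434, -0.253], [0.44, -0.142], [0.685, -0.283]]
trayfloor [[0.434, -0.248], [0.441, -0.176]]
disc [[0.587, 0.005], [0.587, -0.091], [0.587, 0.099], [0.496, 0.006], [0.686, 0.003]]
nose [[0.604, -0.034], [0.628, 0.043]]
back [[0.531, -0.01], [0.557, 0.063]]
hend [[0.497, 0.04]]
nuts [[0.557, -0.247], [0.561, -0.202], [0.593, -0.249], [0.6, -0.208], [0.628, -0.247], [0.635, -0.212], [0.662, -0.257]]
```

```bash
cat >> h.py <<'E'
CAN=np.array([.600,.196]);CY=-.055
HINGE=np.array([CAN[0]+.075*np.cos(CY),CAN[1]+.075*np.sin(CY),.09])
def fin(th):
    l=np.array([-.136*np.cos(th)+.036*np.sin(th),0,.136*np.sin(th)+.036*np.cos(th)])
    return HINGE+R.from_euler('z',CY).apply(l)+[0,0,.003]
def lid(a,b,n=12):
    for th in np.linspace(a,b,n+1)[1:]:
        manip.servo_line(fin(th),rate=.12)
        print(round(th,2),np.round(manip.get_contact_force(),1))
E
python3 - <<'E'
from h import *
r=down(CY).as_rotvec()
manip.command_gripper(.06)
manip.move_to(fin(0)+[0,0,.08],r)
manip.servo_line(fin(0))
manip.command_gripper(0,40); print(manip.get_width(),manip.get_contact_force())
lid(0,1.65)
manip.command_gripper(.06)
manip.servo_line(manip.get_position()+[0,0,.12])
manip.move_to([.45,.05,.40],down(0).as_rotvec())
snap("w2"); print(manip.get_time(),manip.get_joint_positions())
E
```

```text
0.017680806404614103 [  1.03178825 -11.77718572   1.00312303]
0.14 [ -0.  -11.4   3. ]
0.27 [ -1.2 -10.8   2.1]
0.41 [-1.5 -9.9  2.7]
0.55 [ -1.9 -10.5   2.8]
0.69 [ -1.5 -10.7   2.4]
0.82 [ -1.8 -10.6  -0.1]
0.96 [  0.1 -10.6   0.3]
1.1 [  0.2 -10.1  -0.2]
1.24 [ -0.2 -11.2  -0.5]
1.37 [ -0.8 -11.4  -0.6]
1.51 [ -1.1 -10.6  -0.7]
1.65 [ -1.2 -10.9  -1.9]
11.4417 [ 8.48143937e-02  6.62382847e-03  1.81755151e+00  9.51383925e-05
  1.31721001e+00 -1.48623875e+00]
```

View pics/w2.png

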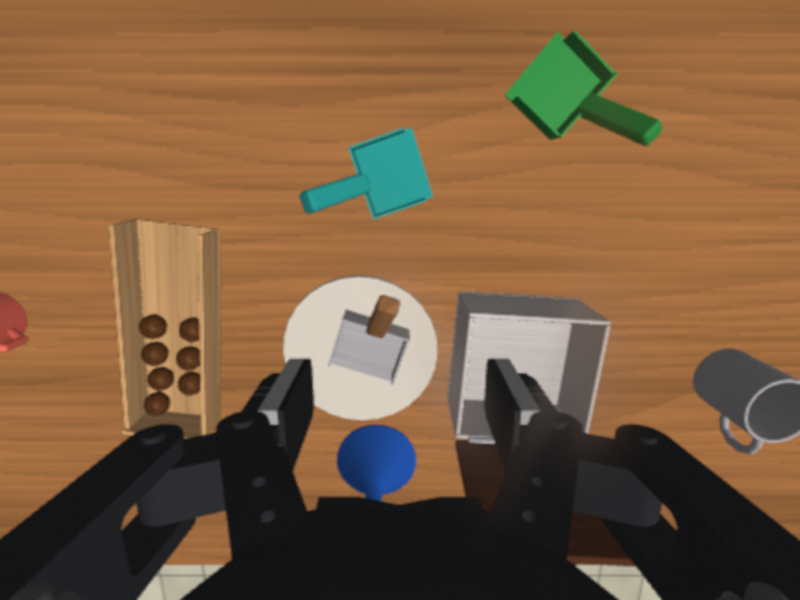

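The lid stands open. The scoop's nose corners are (329,364) and (393,383), its back tops (345,310) and (411,330), and its handle end (387,299). I'll measure and grasp it.

```bash
cat >> h.py <<'E'
TILT=.44; G=np.array([-.067,0,.072])
# scoop frame -> tool frame: grasp point 3 mm ahead of the TCP
def tool(c,yaw,pitch=0.0):
    """TCP pose for scoop origin at c with yaw and nose-up pitch"""
    Rs=R.from_euler('z',yaw)*R.from_euler('y',-pitch)
    Rt=Rs*R.from_euler('y',-TILT)*R.from_rotvec([0,np.pi,0])
    return np.asarray(c)+Rs.apply(G)-.003*Rt.as_matrix()[:,2],Rt.as_rotvec()
def off(v,yaw,pitch=0.0): return (R.from_euler('z',yaw)*R.from_euler('y',-pitch)).apply(v)
E
python3 - <<'E'
from h import *
q=lambda p,z:wr("w2",*p,z)[:2]
n=[q((329,364),.028),q((393,383),.028)];b=[q((345,310),.062),q((411,330),.062)]
nm=sum(n)/2;bm=sum(b)/2
ys=[np.arctan2(-(x[1]-x[0])[0],(x[1]-x[0])[1]) for x in (n,b)]
print(n,b,q((387,299),.12),ys,np.arctan2(*(nm-bm)[::-1]))
yaw=np.mean(ys); c=(nm+bm)/2; print(yaw,c)
c=np.r_[c,.026]
p,r=tool(c,yaw)
back=R.from_rotvec(r).as_matrix()[:,2]
manip.command_gripper(.07)
manip.move_to(p-.1*back,r)
snap("w3",(120,100,392,304)); np.save("scoop.npy",np.r_[c,yaw]); print(manip.get_position(),p,manip.get_joint_positions())
E
```

```text
[array([ 0.60629934, -0.03506471]), array([0.63217118, 0.04395929])] [array([ 0.52569525, -0.00853209]), array([0.54927551, 0.06490609])] [0.49640568 0.03976206] [np.float64(-0.31639397399665253), np.float64(-0.3106913674762056)] -0.2826212251987976
-0.31354267073642905 [0.57836032 0.01631715]
[0.47448701 0.05059115 0.19241294] [0.51341126 0.03737611 0.10071425] [ 0.2052252   0.20582114  2.22880662 -0.60768309  0.37984824 -0.52057023]
```

View pics/w3.png

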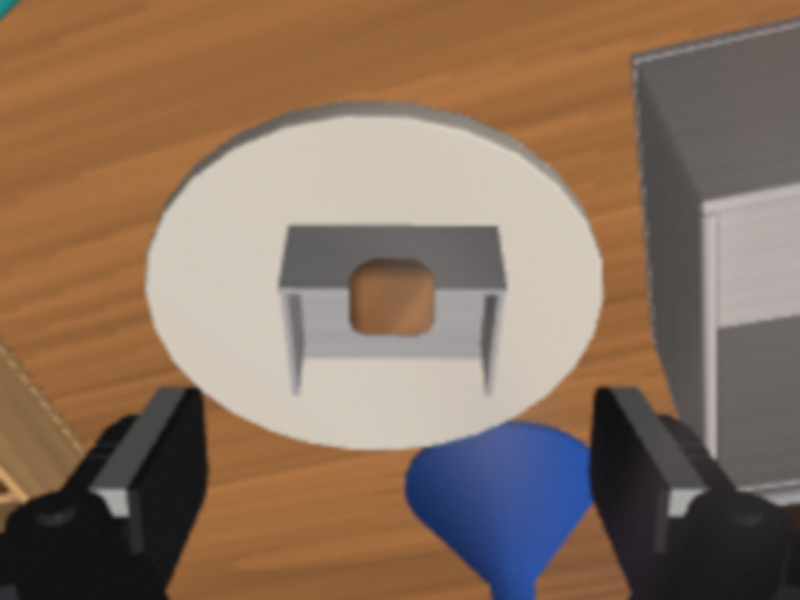

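Run:
```python
from h import *
s=np.load("scoop.npy");c,yaw=s[:3],s[3]
q=lambda u,v,z:wr("w3",u,v,z,.34,(120,100))
L=lambda p:np.round(R.from_euler('z',-yaw).apply(p-c)*1000,1)
print("handle end (exp -86,0,96)",L(q(392,297,.122)))
print("back bottom outer (exp -36,±40,0)",L(q(288,226,.026)),L(q(499,226,.026)))
print("back top (exp -36,..,36)",L(q(280,288,.062)),L(q(505,288,.062)))
print("disc ends", q(147,280,.026),q(603,280,.026), q(375,115,.026),q(375,450,.026))
```

```text
handle end (exp -86,0,96) [-82.9  -0.4  96. ]
back bottom outer (exp -36,±40,0) [-30.2 -41.   -0. ] [-30.2  40.   -0. ]
back top (exp -36,..,36) [-30.9 -40.1  36. ] [-30.9  38.6  36. ]
disc ends [ 0.54512951 -0.07875783  0.026     ] [0.60224563 0.09739736 0.026     ] [0.50135816 0.03419911 0.026     ] [ 0.68138292 -0.02772597  0.026     ]
```

```bash
cat >> h.py <<'E'
TY=-.122; FOOT=np.array([.685,-.2345,.0085]); SL=np.radians(1.5)
def tpos(d,y=0.,h=0.):
    """point on the tray floor d m from the end wall, y sideways, h above"""
    return FOOT+R.from_euler('z',TY).apply([-d,y,d*np.tan(SL)+h])
def nosepose(d,y=0.,h=0.,pitch=-.04,yaw=TY):
    """TCP pose with the nose edge's underside at that floor point"""
    return tool(tpos(d,y,h)-off([.036,0,0],yaw,pitch),yaw,pitch)
E
python3 - <<'E'
from h import *
s=np.load("scoop.npy");yaw=s[3];c=s[:3]+off([.0045,0,0],yaw)
p,r=tool(c,yaw)
manip.servo_line(p,r)
manip.command_gripper(0,90);print("w",manip.get_width(),manip.get_grip_force(),manip.get_contact_force())
manip.servo_line(p+[0,0,.12]);print(manip.get_contact_force(),manip.get_width())
np.save("scoop.npy",np.r_[c,yaw])
p,r=nosepose(.165,h=.12);manip.move_to(p,r)
p,r=nosepose(.165,h=.05);manip.servo_line(p,r);print(manip.get_contact_force())
im=manip.camera("scene")["image"][:,:,::-1]
cv2.imwrite("pics/c2.png",cv2.resize(im[180:290,140:290],None,fx=5,fy=5,interpolation=cv2.INTER_CUBIC))
print(manip.get_joint_positions(),manip.get_time())
E
```

```text
w 0.02111029790948464 87.343829870224 [-2.71237794  0.46221274  7.42906075]
[-0.26123513 -0.54405856 -1.24016595] 0.02096722062089446Traceback (most recent call last):
  File "<stdin>", line 9, in <module>
rig.IKError: the arm cannot follow that straight line within its joint ranges
```

Run:
```python
from h import *
print(np.round(manip.get_joint_positions(),2))
for d in (.165,.13,.10,.06,.0):
  for h in (.12,.05,.0):
    for pi in (-.04,.35):
      j=manip.solve_ik(*nosepose(d,h=h,pitch=pi)); print(d,h,pi,None if j is None else np.round(j,2))
```

```text
[-0.57  0.15  2.22  0.41  0.44 -2.37]
0.165 0.12 -0.04 [-0.58  0.15  2.22  0.41  0.44 -2.37]
0.165 0.12 0.35 [-0.76  0.32  2.48  2.19  0.55  1.96]
0.165 0.05 -0.04 None
0.165 0.05 0.35 [-0.76  0.58  2.49  2.46  0.73  1.63]
0.165 0.0 -0.04 None
0.165 0.0 0.35 [-0.76  0.76  2.47  2.55  0.87  1.5 ]
0.13 0.12 -0.04 [-0.54  0.19  2.16  0.37  0.45 -2.3 ]
0.13 0.12 0.35 [-0.69  0.35  2.42  2.24  0.51  1.99]
0.13 0.05 -0.04 None
0.13 0.05 0.35 [-0.69  0.58  2.43  2.49  0.68  1.69]
0.13 0.0 -0.04 None
0.13 0.0 0.35 [-0.69  0.74  2.41  2.58  0.8   1.56]
0.1 0.12 -0.04 [-0.51  0.24  2.11  0.34  0.45 -2.24]
0.1 0.12 0.35 [-0.64  0.37  2.37  2.26  0.47  2.02]
0.1 0.05 -0.04 [-0.51  0.38  2.15  0.54  0.29 -2.46]
0.1 0.05 0.35 [-0.64  0.58  2.37  2.51  0.63  1.73]
0.1 0.0 -0.04 None
0.1 0.0 0.35 [-0.64  0.74  2.36  2.6   0.75  1.6 ]
0.06 0.12 -0.04 [-0.48  0.29  2.03  0.31  0.46 -2.17]
0.06 0.12 0.35 [-0.58  0.4   2.29  2.27  0.43  2.06]
0.06 0.05 -0.04 [-0.48  0.42  2.07  0.46  0.31 -2.34]
0.06 0.05 0.35 [-0.58  0.59  2.3   2.52  0.57  1.78]
0.06 0.0 -0.04 None
0.06 0.0 0.35 [-0.58  0.73  2.29  2.61  0.68  1.66]
0.0 0.12 -0.04 [-0.44  0.37  1.91  0.26  0.5  -2.09]
0.0 0.12 0.35 [-0.52  0.45  2.18  2.26  0.36  2.13]
0.0 0.05 -0.04 [-0.44  0.48  1.94  0.36  0.35 -2.2 ]
0.0 0.05 0.35 [-0.52  0.62  2.18  2.52  0.49  1.85]
0.0 0.0 -0.04 [-0.44  0.57  1.96  0.49  0.26 -2.34]
0.0 0.0 0.35 [-0.52  0.74  2.17  2.62  0.58  1.73]
```

```bash
cat >> h.py <<'E'
def dumppose(pitch,x=.0,y=0.,z=.12):
    """nose edge at canister-frame x,y and height z"""
    return tool(np.r_[CAN,0]+R.from_euler('z',CY).apply([x,y,z])-off([.036,0,0],CY,pitch),CY,pitch)
E
python3 - <<'E'
import h; from h import *
for t in (0.25,.1,0,-.15):
    h.TILT=t;print("T",t)
    for n,a in [("in",nosepose(.165)),("in05",nosepose(.165,h=.1)),("end",nosepose(0.)),("endup",nosepose(.0,pitch=.4)),("mid-up",nosepose(.05,h=.1,pitch=.4)),("carry",dumppose(.35,z=.25)),("d0",dumppose(0,z=.2)),("d-.5",dumppose(-.5)),("d-.9",dumppose(-.9)),("d-1.1",dumppose(-1.1)),("d-1.3",dumppose(-1.3))]:
        j=manip.solve_ik(*a); print(n,None if j is None else np.round(j,2))
E
```

```text
T 0.25
in [-0.52  0.43  2.18  0.25  0.34 -2.19]
in05 [-0.52  0.22  2.13  0.14  0.6  -2.08]
end [-0.41  0.59  1.84  0.12  0.51 -1.96]
endup [-0.49  0.7   2.12  2.48  0.37  1.89]
mid-up [-0.54  0.43  2.22  2.    0.27  2.36]
carry [ 0.55  0.08  2.15 -0.72  0.51 -0.4 ]
d0 [ 0.42  0.18  1.94 -0.16  0.8  -0.99]
d-.5 [ 0.29  0.48  1.61  0.09  1.29 -1.26]
d-.9 [ 0.23  0.72  1.26  0.17  1.79 -1.31]
d-1.1 [ 0.2   0.86  1.09  0.21  2.02 -1.3 ]
d-1.3 [ 0.19  1.    0.92  0.27  2.24 -1.28]
T 0.1
in [-0.49  0.46  2.1   0.04  0.53 -1.97]
in05 [-0.49  0.27  2.05  0.03  0.77 -1.96]
end [-0.39  0.62  1.75  0.02  0.71 -1.86]
endup [-0.47  0.66  2.06  1.88  0.17  2.52]
mid-up None
carry [ 0.5   0.1   2.07 -0.4   0.62 -0.72]
d0 [ 0.39  0.23  1.86 -0.05  0.96 -1.1 ]
d-.5 [ 0.27  0.55  1.52  0.13  1.45 -1.29]
d-.9 [ 0.21  0.8   1.19  0.21  1.93 -1.31]
d-1.1 [ 0.2   0.93  1.02  0.25  2.16 -1.29]
d-1.3 [ 0.18  1.07  0.86  0.32  2.38 -1.25]
T 0
in [-0.46  0.48  2.04 -0.02  0.65 -1.9 ]
in05 [-0.46  0.3   1.99 -0.02  0.88 -1.9 ]
end [-0.38  0.65  1.69 -0.01  0.84 -1.82]
endup None
mid-up [-0.49  0.4   2.09  0.49  0.3  -2.38]
carry [ 0.47  0.12  2.02 -0.26  0.72 -0.87]
d0 [ 0.36  0.27  1.81 -0.    1.07 -1.15]
d-.5 [ 0.26  0.6   1.47  0.15  1.56 -1.3 ]
d-.9 [ 0.21  0.84  1.14  0.23  2.03 -1.3 ]
d-1.1 [ 0.19  0.98  0.98  0.28  2.25 -1.27]
d-1.3 [ 0.18  1.11  0.82  0.37  2.46 -1.22]
T -0.15
in [-0.44  0.53  1.96 -0.08  0.84 -1.83]
in05 [-0.44  0.36  1.91 -0.07  1.05 -1.85]
end [-0.36  0.71  1.59 -0.05  1.03 -1.78]
endup [-0.43  0.65  1.92  0.23  0.33 -2.08]
mid-up [-0.46  0.42  2.01  0.18  0.48 -2.05]
carry [ 0.43  0.16  1.94 -0.12  0.87 -1.02]
d0 [ 0.33  0.33  1.73  0.06  1.23 -1.21]
d-.5 [ 0.24  0.67  1.4   0.18  1.7  -1.31]
d-.9 [ 0.2   0.91  1.08  0.27  2.17 -1.29]
d-1.1 [ 0.19  1.05  0.93  0.34  2.38 -1.24]
d-1.3 [ 0.18  1.18  0.79  0.45  2.58 -1.16]
```

```bash
python3 - <<'E'
import h; from h import *
s=np.load("scoop.npy");c,yaw=s[:3],s[3]
p,r=tool(c,yaw)
manip.move_to(p+[0,0,.12],r); manip.servo_line(p+[0,0,.001],rate=.08); print(manip.get_contact_force())
manip.command_gripper(.07)
b=R.from_rotvec(r).as_matrix()[:,2]
manip.servo_line(p-.07*b)
h.TILT=-.15
p,r=tool(c,yaw);b=R.from_rotvec(r).as_matrix()[:,2]
manip.move_to(p-.08*b,r)
snap("w4",(120,100,392,304))
manip.servo_line(p); manip.command_gripper(0,90);print("w",manip.get_width(),manip.get_contact_force())
manip.servo_line(p+[0,0,.12]);print(manip.get_contact_force(),manip.get_width())
p,r=nosepose(.165,h=.12);manip.move_to(p,r)
p,r=nosepose(.165,h=.045);manip.servo_line(p,r);print(manip.get_contact_force())
im=manip.camera("scene")["image"][:,:,::-1]
cv2.imwrite("pics/c2.png",cv2.resize(im[180:290,140:290],None,fx=5,fy=5,interpolation=cv2.INTER_CUBIC))
print(manip.get_joint_positions(),manip.get_time())
E
sed -i 's/^TILT=.44/TILT=-.15/' h.py
```

```text
[-2.23954063 -0.66729128  3.20694927]
w 0.020957632709720345 [-0.5712476  -0.23958994  5.10718305]
[ 0.35594791 -0.25608242 -1.32073342] 0.020598097338894384
[ 0.31057298  0.04597036 -1.19478763]
[-0.43624673  0.45056968  1.9415607  -0.07275716  0.93050517 -1.83683896] 25.5167
```

View pics/c2.png

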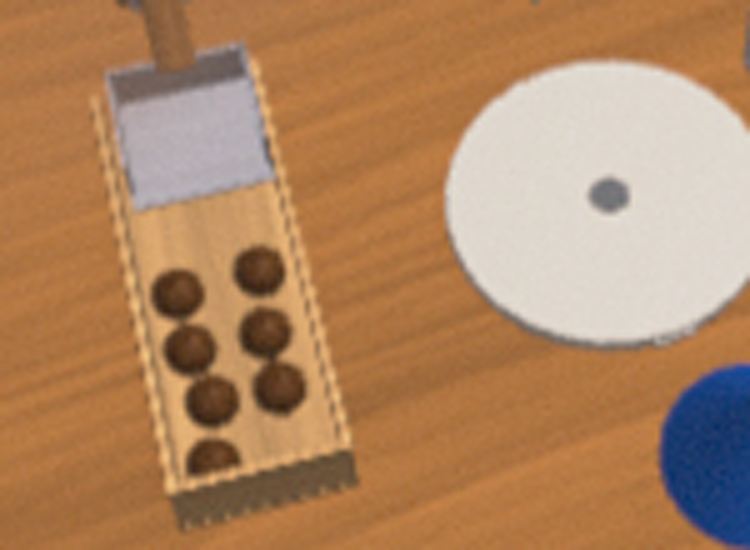

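Pan sits inside the tray about 2 mm too far right; nose corners (137,211),(277,180); the Susan's hub is at (609,195). Scooping now.

```bash
cat >> h.py <<'E'
def go(P,rate=.1): manip.servo_line(P[0],P[1],rate=rate)
def push(d0,d1,y=-.002,h=-.0005,step=.01,lim=35,rate=.07,pitch=-.04):
    d=d0
    while d>d1+1e-6:
        d=max(d1,d-step); go(nosepose(d,y=y,h=h,pitch=pitch),rate); F=manip.get_contact_force()
        print(round(d,3),np.round(F,1),end=' ')
        if np.linalg.norm(F)>lim: print("LIM"); break
    print(manip.get_width()); return d
def shot(name,c=(140,180,290,290),cam="scene"):
    im=manip.camera(cam)["image"][:,:,::-1]
    cv2.imwrite(f"pics/{name}.png",cv2.resize(im[c[1]:c[3],c[0]:c[2]],None,fx=5,fy=5,interpolation=cv2.INTER_CUBIC))
E
python3 - <<'E'
from h import *
print("hub",ray((609/5+140,195/5+180),*S,.026))
for h in (.01,.004,.002,.001,0,-.0005):
    go(nosepose(.165,y=-.002,h=h),.06);print(h,np.round(manip.get_contact_force(),1),end=' ')
print()
d=push(.165,.058)
go(nosepose(d+.008,y=-.002,h=.034,pitch=.4),.05)
go(nosepose(d+.008,y=-.002,h=.10,pitch=.4),.1)
print(manip.get_contact_force(),manip.get_width(),manip.get_time())
shot("c3")
E
```

```text
hub [0.59011013 0.00587528 0.026     ]
0.01 [ 0.8 -0.2 -1.2] 0.004 [ 0.1 -0.4 -2. ] 0.002 [ 0.2 -0.3 -1.5] 0.001 [-0.1 -0.1 -1.2] 0 [-0.5 -0.3  1.5] -0.0005 [-0.5  0.4  5.7] 
0.155 [1.3 0.3 1.7] 0.145 [ 0.9 -0.8  4. ] 0.135 [ 1.2 -0.5  2.8] 0.125 [ 1.5 -0.8  3.9] 0.115 [1.2 0.6 3.5] 0.105 [1.1 0.2 4.4] 0.095 [2.1 0.1 4.7] 0.085 [ 2.8 -0.6  4.5] 0.075 [ 1.5 -0.2  4.8] 0.065 [ 1.3 -0.4  4.5] 0.058 [ 2.1 -0.7  5. ] 0.02080027843141358
[ 0.86517206  0.09900274 -1.82244618] 0.020649988611815676 32.3417
```

View pics/c3.png

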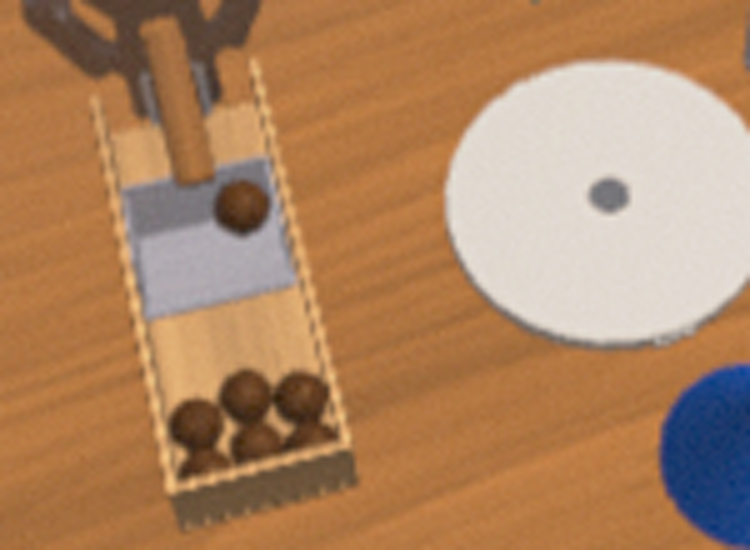

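One nut is in the pan and the other six sit in a cluster at the end wall. I'll keep that nut aboard and push deeper.

Run:
```python
from h import *
y=-.002
go(nosepose(.10,y=y,h=.034,pitch=.4),.12)
go(nosepose(.10,y=y,h=0),.06)
d=push(.10,.028,rate=.06,step=.008)
go(nosepose(d+.004,y=y,h=.034,pitch=.4),.05)
go(nosepose(d+.008,y=y,h=.10,pitch=.4),.1)
print(manip.get_contact_force(),manip.get_width(),manip.get_time())
shot("c4")
```

```text
0.092 [ 0.7 -0.3  1.7] 0.084 [ 0.9 -0.3  3.3] 0.076 [1.  0.1 3.2] 0.068 [2.2 0.  4. ] 0.06 [ 1.3 -0.8  3.7] 0.052 [ 0.9 -1.1  3. ] 0.044 [0.4 0.6 5.1] 0.036 [ 1.5 -1.   3.8] 0.028 [ 0.9 -0.4  4.3] 0.020794900297650163
[ 0.58210745  0.30881467 -2.19536609] 0.02078447842452426 38.3333
```

View pics/c4.png

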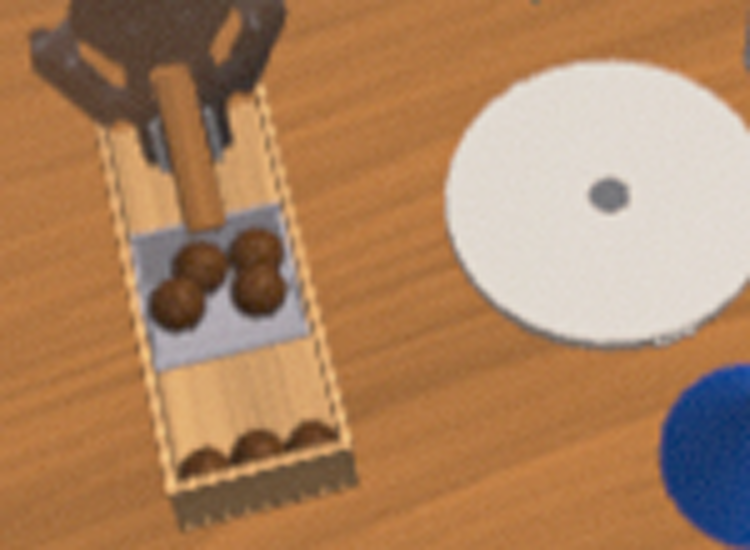

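Four nuts are in the pan and three lie at the wall. Next is the dump.

```bash
cat >> h.py <<'E'
def dump(d):
    go(nosepose(d+.02,y=-.002,h=.22,pitch=.4),.15)
    go(dumppose(.35,x=-.03,z=.25),.2)
    go(dumppose(.1,x=-.03,z=.17),.15)
    go(dumppose(-.35,x=-.03,z=.15),.06)
    go(dumppose(-.75,x=-.03,z=.13),.06)
    manip.hold(.6)
E
python3 - <<'E'
from h import *
dump(.028)
shot("c5",(260,130,380,250))
go(dumppose(0,x=-.03,z=.22),.2)
print(manip.get_contact_force(),manip.get_width(),manip.get_time())
E
```

```text
[-0.1172853  -0.67326311 -1.11166224] 0.021089330562190534 45.4917
```

View pics/c5.png

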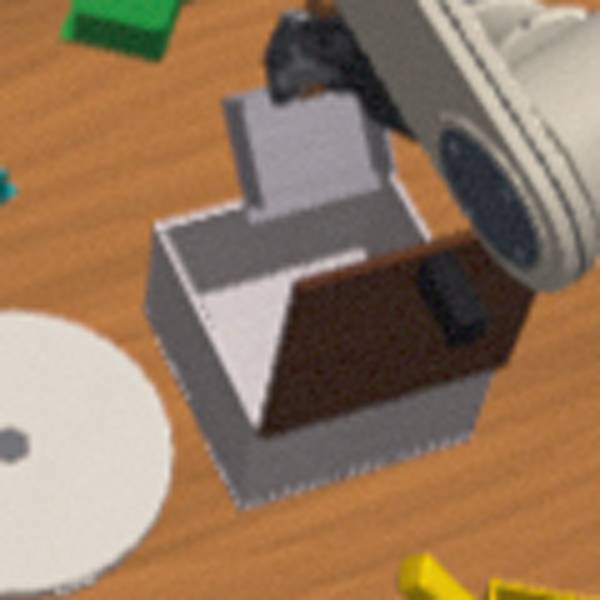

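The pan is empty and its nuts are in the canister, hidden by the lid. Second scoop, up to the wall.

Run:
```python
from h import *
y=-.002
P=nosepose(.165,y=y,h=.12,pitch=0);go((P[0]+[0,0,.08],P[1]),.25)
go(nosepose(.12,y=y,h=0),.15)
d=push(.12,.003,rate=.06,step=.0117,lim=20)
go(nosepose(d+.002,y=y,h=.034,pitch=.4),.05)
go(nosepose(d+.008,y=y,h=.10,pitch=.4),.1)
print(manip.get_contact_force(),manip.get_width(),manip.get_time())
shot("c6")
```

```text
0.108 [0.9 0.3 1.9] 0.097 [1.1 0.6 2.5] 0.085 [ 1.4 -0.1  4.6] 0.073 [ 2.  -0.3  4. ] 0.061 [ 2.  -0.4  4.5] 0.05 [ 1.5 -0.6  3.9] 0.038 [ 1.8 -0.7  6.2] 0.026 [ 1.5 -0.2  4.1] 0.015 [ 1.2 -0.2  4.8] 0.003 [ 2.7 -0.6  4.1] 0.020722533720663433
[-0.19653051  0.06495429 -1.46747465] 0.02066479238614403 53.775
```

View pics/c6.png

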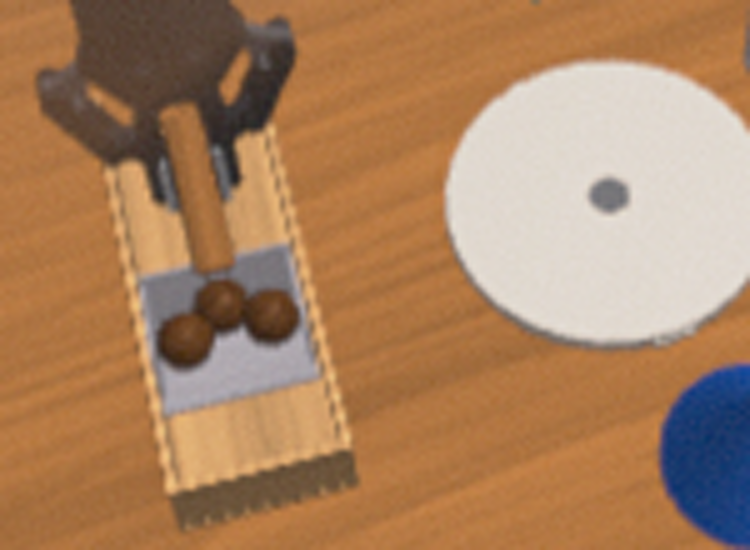

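The last three are aboard and no nut is visible in the tray. I'll dump them, put the scoop back and check.

Run:
```python
from h import *
dump(.003)
go(dumppose(0,x=-.03,z=.22),.2)
c=np.array([.590,.0055,.026]);yaw=-.2
p,r=tool(c,yaw)
manip.move_to(p+[0,0,.12],r)
manip.servo_line(p+[0,0,.01],rate=.1)
for dz in (.003,.001,.0,-.0005):
    manip.servo_line(p+[0,0,dz],rate=.03);F=manip.get_contact_force();print(dz,np.round(F,1))
    if F[2]>3: break
manip.command_gripper(.06)
b=R.from_rotvec(r).as_matrix()[:,2]
manip.servo_line(p-.1*b,rate=.1)
manip.move_to([.45,.05,.40],down(0).as_rotvec())
snap("w5");print(manip.get_time())
```

```text
0.003 [ 0.4 -0.1 -1.9]
0.001 [ 0.9  1.  -0.8]
0.0 [-1.9  1.   7.6]
66.4417
```

View pics/w5.png

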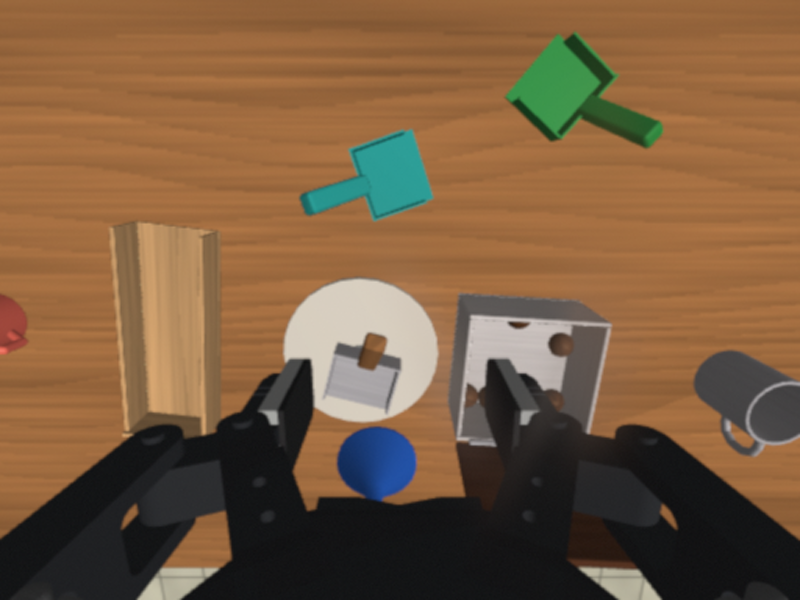

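The tray is empty, the nuts are in the canister and the scoop is upright. But its nose corners at (323,402) and (388,412) look displaced, so I'll measure it.

Run:
```python
from h import *
q=lambda p,z:wr("w5",*p,z)[:2]
n=[q((323,402),.028),q((388,412),.028)];b=[q((334,344),.062),q((401,358),.062)]
print(n,b,q((374,339),.122)); print((sum(n)+sum(b))/4, sum(n)/2, sum(b)/2)
p,r=manip.get_position(),None
manip.move_to([.50,-.03,.36],down(-.1).as_rotvec()); snap("w6",(150,60,406,252))
im=manip.camera("side")["image"][:,:,::-1]; cv2.imwrite("pics/s6.png",cv2.resize(im[140:230,190:320],None,fx=6,fy=6,interpolation=cv2.INTER_CUBIC))
```

```text
[array([ 0.65588591, -0.04518488]), array([0.6701146 , 0.03694988])] [array([ 0.56374201, -0.02263381]), array([0.58090518, 0.05322544])] [0.53456192 0.02636783]
[0.61766193 0.00558916] [ 0.66300026 -0.0041175 ] [0.57232359 0.01529582]
```

View pics/w6.png

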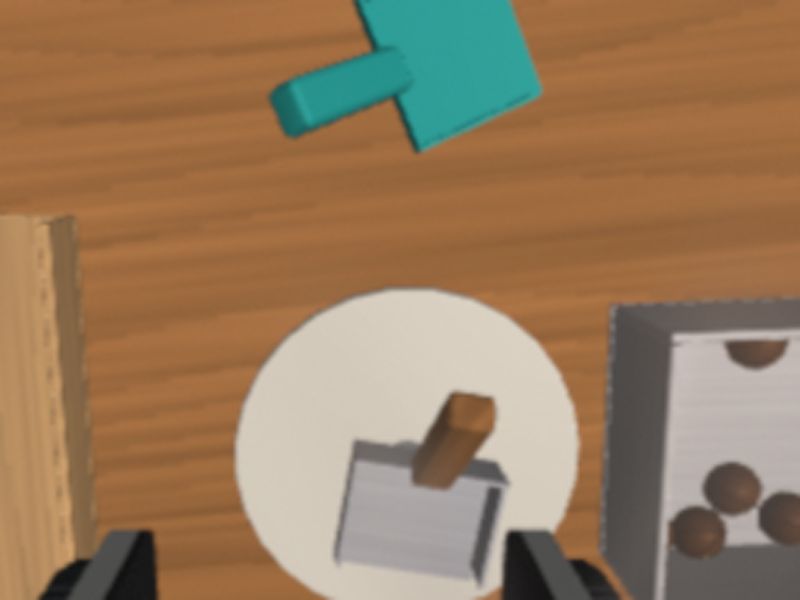

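Run:
```python
from h import *
q=lambda u,v,z:wr("w6",u,v,z,.32,(150,60))[:2]
n=[q(337,562,.028),q(482,584,.028)];b=[q(355,441,.062),q(508,483,.062)];bt=[q(355,441,.062)]
print("nose",n,"back",b,"hend",q(474,402,.122))
print("disc",q(236,450,.026),q(579,450,.026),q(412,288,.026))
d=n[1]-n[0];print(np.arctan2(-d[0],d[1]),np.linalg.norm(d));d=b[1]-b[0];print(np.arctan2(-d[0],d[1]),np.linalg.norm(d))
```

```text
nose [array([ 0.64706248, -0.04026272]), array([0.66923569, 0.04098481])] back [array([ 0.5653732 , -0.02332107]), array([0.59582848, 0.0524904 ])] hend [0.53393233 0.02887222]
disc [ 0.57540159 -0.08892381] [0.59466561 0.09877232] [0.49647567 0.01415979]
-0.2664214944116575 0.08421883571376647
-0.3819916890588922 0.08170009018926366
```

View pics/s6.png

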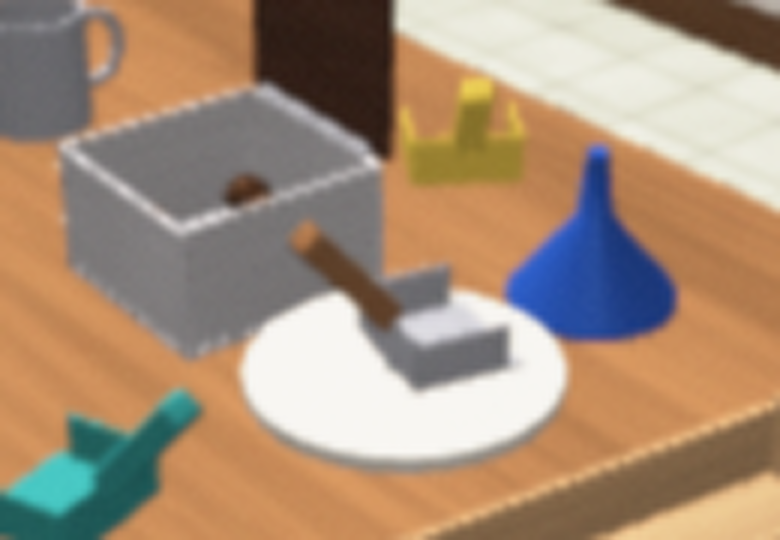

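Upright, but about 30 mm off the hub (it was knocked). I'll recentre it with a relative move, then close the lid.

Run:
```python
from h import *
c=np.array([.619,.008,.026]);yaw=-.25
p,r=tool(c,yaw);b=R.from_rotvec(r).as_matrix()[:,2]
manip.command_gripper(.075)
manip.move_to(p-.09*b,r);manip.servo_line(p,rate=.1)
manip.command_gripper(0,60);print(manip.get_width(),np.round(manip.get_contact_force(),1))
z=np.array([0,0,.012]);D=np.array([.590,.0055,.026])-c
manip.servo_line(p+z,rate=.06);manip.servo_line(p+D+z,rate=.06);manip.servo_line(p+D+[0,0,.002],rate=.05)
for dz in (.001,0,-.0005,-.001):
    manip.servo_line(p+D+[0,0,dz],rate=.03);F=manip.get_contact_force();print(dz,np.round(F,1))
    if F[2]>3: break
manip.command_gripper(.065)
manip.servo_line(p+D-.1*b,rate=.1)
# lid
th=1.65;q=fin(th)
manip.move_to(q+[0,0,.14],down(CY).as_rotvec())
snap("w7");print(manip.get_time())
```

```text
0.021347687648696344 [-0.7 -1.2  6.4]
0.001 [-0.6 -0.3 -0.8]
0 [-1.8  1.1  4. ]
74.3667
```

View pics/w7.png

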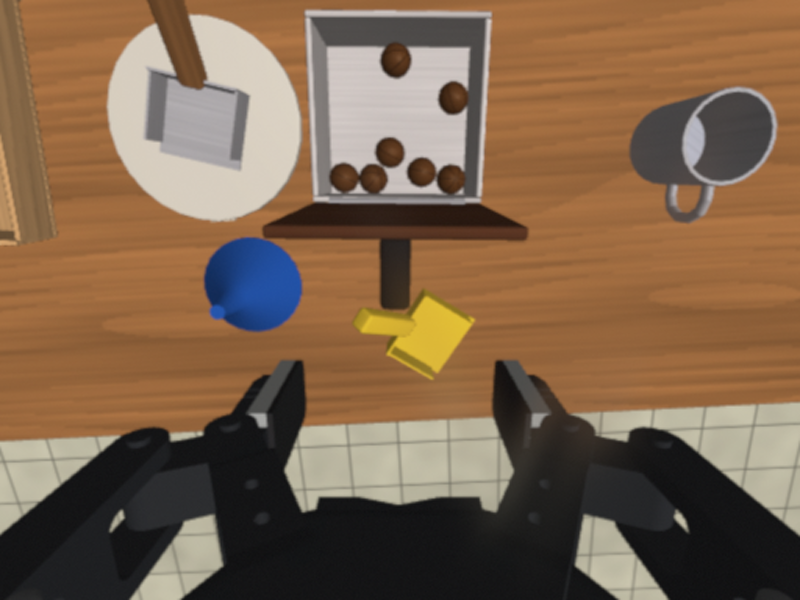

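All 7 nuts are in the canister, the scoop is centred on the disc, and the fin at (395,272) is in line. Closing the lid.

Run:
```python
from h import *
manip.servo_line(fin(1.65),rate=.12);manip.command_gripper(0,40);print(manip.get_width())
lid(1.65,0)
manip.servo_line(manip.get_position()-[0,0,.002],rate=.03);print(manip.get_contact_force())
manip.command_gripper(.06)
manip.servo_line(fin(0)+[0,0,.12])
manip.move_to([.45,.05,.40],down(0).as_rotvec())
snap("w8");print(manip.get_time())
```

```text
0.01768006986348094
1.51 [  0.1 -11.9   4.1]
1.38 [ -1.2 -11.8   3.1]
1.24 [ -1.3 -12.1   4.7]
1.1 [ -2.6 -12.    5.3]
0.96 [ -4.  -11.2   5.4]
0.82 [ -3.8 -11.6   5. ]
0.69 [ -3.8 -10.4   3.1]
0.55 [ -3.2 -10.3   1.4]
0.41 [-1.3 -9.5 -0.1]
0.28 [ -0.1 -10.5  -3.1]
0.14 [  1.2 -10.2  -3.5]
0.0 [  0.4 -11.7   4.8]
[-5.79981781 -3.33660884 15.43053583]
82.525
```

View pics/w8.png

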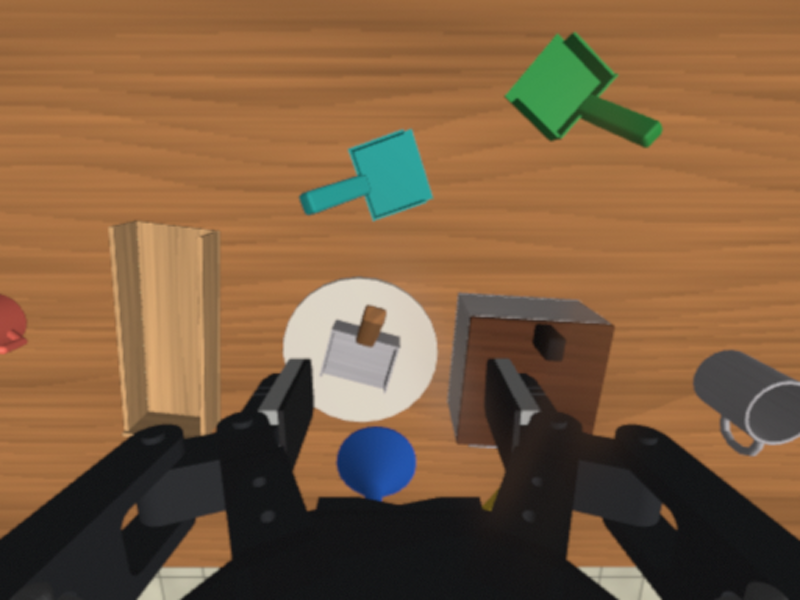

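The lid is flat shut with its near edge at row 318, the scoop is upright in mid-disc at (362,355), and the bystanders haven't moved. Handing in.

```bash
python3 -c "
from rig import manip
print(manip.sign_off())"
```

```text
the job is handed in; nothing more can be done
None
```

The job is handed in: all 7 walnuts are in the canister, the scoop stands released in the middle of the lazy Susan, the lid is shut, and the sippy cup, mug and funnel were left alone; `sign_off` returned no verdict.

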